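Close, hasp and send off the spares case

ROBOT

A 6-joint arm with a two-finger parallel gripper is mounted at the origin on the work surface. World frame = base frame: x ahead of the robot, y to its left, z up, the work surface at z = 0. Lengths are in m, angles in rad, forces in N, time in s.
With the tool pointing down it reaches from about 0.35 to 0.975 m from the base axis. Payload 4.9 kg.
Tool frame: the origin (TCP) lies on the front face of the gripper's body, between the roots of the fingers; the fingertips stand 73 mm ahead of it and the grasp point (between the pads) lies r.tcp_to_grasp ahead of it (r.tcp_to_grasp is the distance from the TCP to the grasp point, in m); y points along the fingers, x is the direction in which the jaws open and shut, and the axes are right-handed (so a half turn about y gives the same grasp; the last joint's range is limited). The gripper opens to 85 mm and grips with 20 to 120 N. Pads are 22 mm wide; open, the fingers measure 114 mm over their backs; the gripper's body (76 mm by 85 mm) begins 54 mm behind the grasp point. The pads swing forward as they close: fully open they stand 13 mm farther back than shut.
Start: joints at [-1.377, 0.053, 1.613, -0, 1.476, -0.119], TCP at [0.192, -0.595, 0.304] pointing down, gripper open.
Joint ranges: [-3.01, 3.01], [-1.01, 2.22], [0.06, 2.58], [-1.02, 4.17], [0.09, 2.62], [-3.14, 3.14]. Speed limits (rad/s): [2.57, 2.57, 3.14, 3.14, 3.14, 3.14].

INTERFACE

Orientations are given as a unit quaternion [x, y, z, w].
In Python, from bench import monitor, get_image, job, nets, r gives the robot as it stands.
- The arm moves only by the tool carry_out, never from a script. Its argument "deltas" is a list that holds one entry, the list of rows, each a list of 7 numbers: the turn, a rotation vector about the tool's x, y, z in degrees, then the shift along the tool's x, y, z in m, then the closure, from 0 (fully open) to 1 (shut). A call has exactly 10 rows; each row is the pose to reach, as a shift and turn from the pose commanded when the call began, along the tool's axes at that moment; what a row does not reach only later rows make up. A row lasts 1/10 s, in which the tool goes at most 50 mm and 8.59 degrees, less where a joint would pass 70% of its speed; a pose out of reach is approached as far as the arm can. A call with a gripper value outside its range is refused whole. The fingers move at their own pace and stop on an object; "squeeze" is the grip in N (left out, the last holds). Time passes only in rows, so rows that repeat a pose let the fingers close, or fill a call up. It gives the time, the measured TCP pose, the force and the opening at its end, in the units of the state.
- monitor.observe(): the state, without advancing time (a new reading comes with each control period).
- get_image(name): name is "scene" or "side" or "wrist"; returns a dict with "pixels" (400x640x3 uint8, red, green, blue), "mtx" (3x3 intrinsics, pixels), "k1" (the pictures are not rectified: a ray, as slopes to the right and down, at radius r is drawn at 1 + k1 r^2 times it, then the intrinsics apply), "extrinsics" (4x4, takes a point from world to camera coordinates); the wrist camera has in their place "T_tool_cam" (4x4, takes a point from camera to tool coordinates, whose origin is the TCP and whose axes are the tool frame's). Camera axes: x right, y down, z forward; pixel columns grow to the right and rows downward; lengths in m; the calibration is good to about 2 mm. A picture is of the moment at which its call begins: read the wrist's pose just before it. There is no depth.
- job.finish_job(): hands the job in, once; it reports no verdict.
Trained networks look in the newest picture that a camera, given by its name, has taken for a name from the list of things; names that differ only in an ending like _2 or _b are one class to them, and where a whole thing is asked for, a point or a joint stands for the part that bears it (a point fixed in the world has none). Each returns a list of dicts, best first, with "p" (0 to 1); they miss things now and then, are a little off and sometimes report something else, mostly with a low value. They report only what shows in the picture. A call takes as long as a camera call.
- nets.recognise(thing, camera): "xyz" ([x, y, z] in m, in the coordinates of the camera as it stood for that picture, good to about 4 mm: the middle of the surface that is visible of it).
- nets.outline_of(thing, camera): "region" (400x640 bool, what is visible of it).
- nets.spot_point(thing, camera): "xyz" ([x, y, z] in m, in the coordinates of the camera as it stood for that picture, good to about 4 mm: a listed point, or the origin of a listed thing).
The state is a dict: "clock": time; "q": joint angles; "dq": joint speeds; "joint_torque": joint torques, N m; "position": TCP position; "eef_rot": TCP orientation; "contact_force": force on the tool from outside, world axes, zero at the start; "ft_torque": the same for the moment, N m; "width": finger opening in m.
Only numpy, scipy, OpenCV 4.12 (cv2) and the standard library are available. Lean on these libraries where they do the work, as an engineer would, in place of code of your own. Each camera call takes 0.05 s, during which the arm holds its last target.

TASK

Get the spares case on the roller conveyor ready to leave: first shut its lid fully, then swing the hasp over the staple until the strap lies flat down the side of the case. Only then push the closed case gently along the rollers until its end rests flat against the yellow stop bar, keeping it on its base and leaving the green carton and the tape roll on it alone.

Things in the scene. Friction and masses are not known exactly. Their poses are not given: they have to be found in the camera images.
- conveyor: Level aluminium-framed roller conveyor, 1200 mm long along its y axis, rollers 360 mm long (along x), 50 mm in diameter, 74 mm apart, turning freely with slight drag. Origin at the middle of the bed, 20 mm below the roller tops; z up. Fixed.
- case: Dark blue-grey transit case with aluminium edges, loose on the rollers, 2 to 2.7 kg in all, rolling easily along y, sliding in x from about 4 N. 170 mm (x) by 260 mm (y), 120 mm high with the lid shut (lower box 100, lid 20). Origin at the centre of its underside, z up. Lid hinge along the -x side, facing the robot; hasp and staple in the middle of the +x side; flat ends face -y and +y.
- lid (a joint): Lid angle: 0 shut, grows as it opens upward towards the robot (1.57 upright, limit 1.75). Stiff hinge, 0.32 N m friction: stays at any angle, must be pushed all the way (1 to 4 N at its free edge). Lid 170 by 260 by 20 mm, 0.3 kg.
- lid_hinge (a point): Middle of the lid's hinge line, the case's near top edge (100 mm above the underside). Axes those of the lid: x from the hinge to the free edge, y along the hinge, z out of the lid's outer face, which is the plane z = 20 mm.
- lid_edge (a point): Middle of the lid's free edge, on the outer face, 170 mm from the hinge. The hasp is hung here.
- hasp (a joint): Angle of the brass-coloured hasp strap to the lid: 0 = flat down the case's +x side over the staple (when the lid is shut); 1.57 = straight out beyond the lid's edge in the lid's plane; 2.7 = limit, raised 65 degrees above that plane, still outside the edge. Stiff: 0.045 N m friction, stays where left; about 1 N at its end moves it.
- hasp_knuckle (a point): Middle of the hasp's hinge line: 4 mm beyond the lid's free edge, level with its outer face. Axes those of the strap: -z runs along the strap to its end, x out of its outer face, y along the knuckle. Strap 36 mm wide, 3 thick, 62 long, with a slot 14 mm wide from 20 to 46 mm from the knuckle that passes over the staple.
- hasp_tab (a point): Outer end of the finger tab: the strap's last 3 mm is bent square off its outer face into a tab 36 mm wide. The point lies 20 mm out and 60.5 mm from the knuckle. With the hasp home the tab end is 24 mm from the case's side, 7 mm beyond the staple, 60 mm below the lid's top.
- stop: Yellow steel bar clamped across the conveyor, 410 mm long (x), 30 mm thick (y), 5 to 47 mm above the roller tops. Origin at its middle, level with the roller tops; y along the conveyor. Near one end of the conveyor, left (+y) or right (-y) of the case. Fixed, smooth: a case arriving slightly askew turns flat against it under a steady 10 to 15 N push on its far end.
- carton: Green cardboard carton with a tape stripe, 200 mm (x) by 140 mm (y) by 85 mm, loose on the rollers at the conveyor's other end. Origin at the centre of its underside. Leave alone.
- tape: Roll of brown tape lying flat on top of the carton, 100 mm in diameter, 48 mm high, so its top is 133 mm above the rollers. Origin at the centre of its underside. Leave alone.
- staple (a point): Middle of the outer end of the steel staple on the case's +x side: a loop 5 mm wide (y) and 16 mm high, standing 17 mm out from that face, 88 mm above the case's underside. Axes those of the case.

How it is judged:
On the way, in this order (a step that is already met when the one before it is completed fails the run):
1. the lid is fully shut (value of joint lid below 0.05 rad), for 0.2 s.
2. with the lid shut, the hasp strap lies flat over the staple (value of joint hasp below 0.12 rad and value of joint lid below 0.05 rad), for 0.2 s.
3. the closed case is up against the stop bar (y of case in the frame of stop between -0.153 and 0.153 m), for 0.2 s.
At the end, for the whole second after the job is handed in: Lid shut (under 0.05 rad), hasp strap flat over the staple (under 0.12 rad), case standing level on the rollers, at rest, its end against the stop bar (gap at the case's middle under 8 mm) and square to it within 0.07 rad, its middle within 90 mm of the bar's middle across the conveyor (all of step 2 and all of step 3 and x of case in the frame of stop between -0.09 and 0.09 m and angle between the y axis of case and the y axis of stop, either way round below 0.07 rad and angle between case's own z axis and vertical below 0.05 rad and linear speed of case below 0.02 m/s); the robot touches nothing.
It fails at once if the case is shoved so that it runs faster than 0.35 m/s (linear speed of case above 0.35 m/s).
It fails at once if the case is tipped off its base by more than 0.2 rad (angle between case's own z axis and vertical above 0.2 rad).
It fails at once if the carton is moved by more than 30 mm (distance of carton from where it was at the start of the episode above 0.03 m).
It fails at once if the tape roll is moved by more than 30 mm (distance of tape from where it was at the start of the episode above 0.03 m).
It also fails if it takes over 70 s, if anything falls off the work surface, if the arm or the gripper's body presses on something with over 40 N, if the wrist force passes 120 N, or if a joint passes its speed limit or range.

## Working session

There is one attempt and no reset: what is moved stays moved. The work goes in short steps, Python scripts to look and compute and a tool call to move; the robot and the scene stay as the last step left them, time stands still between calls to the robot, and variables do not carry over. Pictures are saved under pics/ and viewed, and the job is handed in when it is done.

Besides the shell and the picture viewer there is one more tool, called after "Call:" as a command line: name --argument value ..., lists and objects as JSON in quotes. carry_out: Moves the arm, as the interface text tells. Its arguments: {"type":"object","properties":{"deltas":{"type":"array"},"squeeze":{"type":"number"}},"required":["deltas"]}

```bash
mkdir -p pics
cat > h.py <<'E'
import numpy as np, cv2
from scipy.spatial.transform import Rotation as R
from bench import monitor, get_image, job, nets, r
def pose():
    s=monitor.observe(); return np.array(s["position"]),R.from_quat(s["eef_rot"]),s
def snap(cam,fn):
    p,Q,s=pose(); im=get_image(cam)
    cv2.imwrite("pics/"+fn,cv2.cvtColor(im["pixels"],cv2.COLOR_RGB2BGR))
    if cam=="wrist":
        T=np.eye(4);T[:3,:3]=Q.as_matrix();T[:3,3]=p; W=T@np.array(im["T_tool_cam"])
    else: W=np.linalg.inv(np.array(im["extrinsics"]))
    return im,W
def w(W,x): return W[:3,:3]@np.array(x)+W[:3,3]
E
python3 - <<'E'
from h import *
print(r.tcp_to_grasp)
print(pose()[2])
for cam in ("scene","side"):
    im,W=snap(cam,cam+"0.png"); print(cam,W.round(3).tolist())
    for t in ["conveyor","case","lid_hinge","lid_edge","hasp_knuckle","hasp_tab","stop","carton","tape","staple"]:
        print(t,[(w(W,d["xyz"]).round(3).tolist(),round(d["p"],2)) for d in nets.spot_point(t,cam)[:2]])
E
```

```text
0.0539
{'clock': 0.0, 'q': array([-1.37699467e+00,  5.33602150e-02,  1.61434023e+00, -1.96901756e-05,
        1.47599975e+00, -1.19029108e-01]), 'dq': array([-1.03581512e-04,  1.62595428e-03,  1.86080044e-03, -7.26642588e-05,
        9.01451815e-04, -3.11096317e-04]), 'joint_torque': array([ 2.22028866e-03, -3.93675828e+01, -3.70179212e+01,  9.23398829e-05,
        7.01969329e-03,  5.51327048e-06]), 'position': array([ 0.19222965, -0.5941874 ,  0.30263317]), 'eef_rot': array([-0.57128353,  0.41655699, -0.41545514,  0.57228701]), 'contact_force': array([-1.06006916, -0.25903861,  0.16341494]), 'ft_torque': array([-0.05066244, -0.06202188, -0.02976103]), 'width': 0.08578640818608319}
scene [[0.744, 0.401, -0.534, 1.168], [0.668, -0.464, 0.582, -0.651], [-0.014, -0.79, -0.613, 0.797], [0.0, 0.0, 0.0, 1.0]]
conveyor []
case [([0.539, 0.048, 0.019], 0.78)]
lid_hinge [([0.459, 0.054, 0.122], 0.95)]
lid_edge [([0.486, 0.049, 0.293], 0.69)]
hasp_knuckle [([0.485, 0.047, 0.296], 0.76)]
hasp_tab [([0.444, 0.052, 0.348], 0.77)]
stop [([0.563, 0.443, 0.019], 0.82), ([0.645, 0.048, 0.112], 0.56)]
carton [([0.536, -0.391, 0.022], 0.93)]
tape [([0.522, -0.391, 0.105], 0.57)]
staple [([0.644, 0.049, 0.111], 0.85)]
side [[-0.544, -0.654, 0.525, -0.24], [-0.839, 0.423, -0.342, 0.529], [0.001, -0.627, -0.779, 1.343], [0.0, 0.0, 0.0, 1.0]]
conveyor []
case [([0.54, 0.049, 0.023], 0.93)]
lid_hinge [([0.459, 0.054, 0.12], 0.73)]
lid_edge [([0.484, 0.053, 0.293], 0.62)]
hasp_knuckle [([0.482, 0.051, 0.293], 0.72), ([0.54, 0.049, 0.022], 0.49)]
hasp_tab [([0.444, 0.051, 0.345], 0.52)]
stop []
carton []
tape []
staple [([0.444, 0.055, 0.342], 0.66), ([0.643, 0.048, 0.106], 0.64)]
```

View pics/scene0.png

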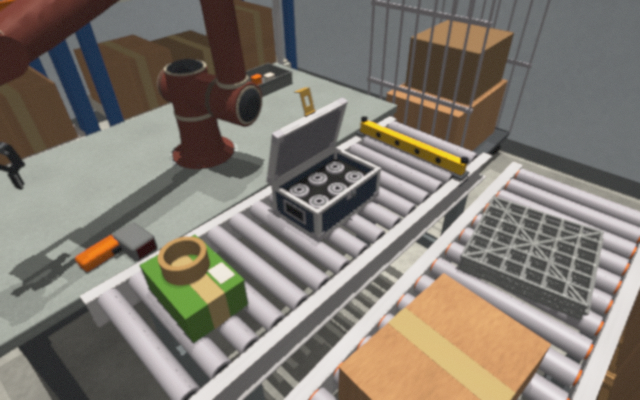

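View pics/side0.png

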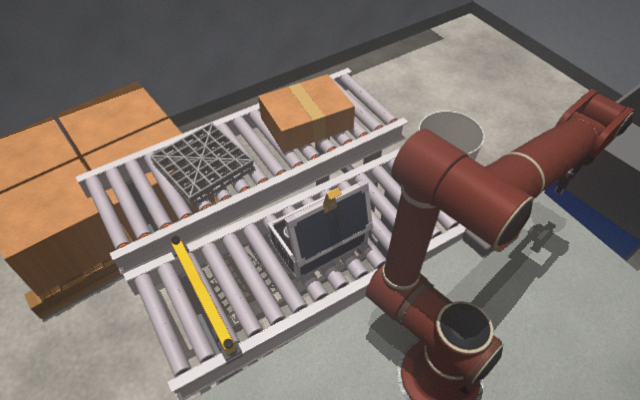

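The case sits mid-conveyor at about (325,185) with its lid open and the hasp at (305,98). The stop is at (415,145) on the +y side, and the carton with the tape roll is at (195,285).

Run:
```python
from h import *
p,Q,s=pose(); print(Q.as_matrix().round(3))
im,W=snap("scene","s1.png")
# stop bar top-edge line, at z roller top+47mm
m=nets.outline_of("stop","scene")
m=m[0]["region"].astype(np.uint8); 
K=np.array(im["mtx"]);k1=im["k1"]
def ray(u,v):
    q=cv2.undistortPoints(np.array([[[u,v]]],float),K,np.array([k1,0,0,0,0.]))[0,0]
    return W[:3,:3]@np.array([*q,1])
def onz(u,v,z):
    d=ray(u,v); return W[:3,3]+d*(z-W[2,3])/d[2]
ys,xs=np.nonzero(m); print(xs.min(),xs.max(),ys.min(),ys.max())
rows=[]
for u in range(xs.min()+8,xs.max()-8,4):
    v=ys[xs==u]; rows.append(onz(u,v.min(),0.067))
a=np.array(rows); print(a[[0,-1]].round(3), np.polyfit(a[:,0],a[:,1],1))
T=np.eye(4);
```

```text
[[ 0.308 -0.     0.951]
 [-0.951  0.     0.308]
 [-0.    -1.    -0.   ]]
356 468 115 184
[[0.338 0.484 0.067]
 [0.729 0.446 0.067]] [-0.05195349  0.48456745]
```

Call:
carry_out --deltas '[[[0,-7,0,-0.018,-0.004,0.0235,1],[0,-14,0,-0.036,-0.008,0.047,1],[0,-21,0,-0.054,-0.011,0.0705,1],[0,-28,0,-0.072,-0.015,0.094,1],[0,-35,0,-0.09,-0.019,0.1175,1],[0,-42,0,-0.108,-0.022,0.141,1],[0,-49,0,-0.126,-0.026,0.1645,1],[0,-56,0,-0.144,-0.03,0.188,1],[0,-63,0,-0.162,-0.034,0.2115,1],[0,-69,0,-0.18,-0.037,0.235,1]]]'

```text
clock: 2.2
position: [0.3611, -0.35, 0.3414]
eef_rot: [0.707, -0.017, 0.018, -0.707]
contact_force: [0.3, 0.1, 0.3]
width: -0.0001
```

Run:
```python
from h import *
p,Q,s=pose(); print(p,Q.as_matrix().round(3),s["width"],s["q"],s["contact_force"])
```

```text
[ 0.3610928  -0.35004493  0.34138693] [[ 0.999  0.001  0.049]
 [-0.049 -0.001  0.999]
 [ 0.001 -1.    -0.001]] -6.078477322057529e-05 [-9.17973328e-01 -2.65211881e-01  1.84504064e+00  6.67978374e-05
  1.56099244e+00 -8.68677448e-01] [0.30803889 0.07192344 0.25141642]
```

Call:
carry_out --deltas '[[[0,0,0,0.004,0.001,0.035,1],[0,0,0,0.008,0.003,0.075,1],[0,0,0,0.012,0.004,0.115,1],[0,0,0,0.016,0.005,0.155,1],[0,0,0,0.02,0.006,0.195,1],[0,0,0,0.024,0.008,0.235,1],[0,0,0,0.028,0.01,0.27,1],[0,0,0,0.032,0.011,0.3,1],[0,0,0,0.036,0.012,0.32,1],[0,0,0,0.039,0.013,0.323,1]]]'

```text
clock: 3.2
position: [0.4169, -0.0289, 0.3281]
eef_rot: [-0.707, 0.018, -0.018, 0.707]
contact_force: [-0.3, 0.0, -0.6]
width: 0.0001
```

Run:
```python
from h import *
p,Q,s=pose(); print(p,s["contact_force"])
snap("scene","s2.png")
```

```text
[ 0.41692975 -0.02893995  0.32806925] [-0.26194525  0.01931685 -0.60921979]
```

View pics/s2.png

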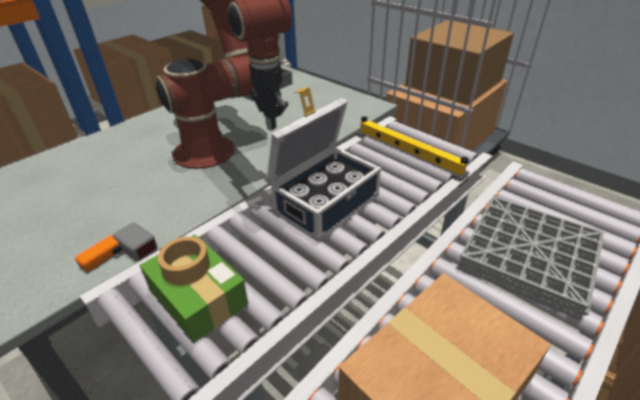

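Call:
carry_out --deltas '[[[0,0,0,0.02,0,0,1],[0,0,0,0.035,-0.003,0,1],[0,0,0,0.046,-0.006,0,1],[0,0,0,0.058,-0.009,0,1],[0,0,0,0.066,-0.007,0,1],[0,0,0,0.074,-0.005,0,1],[0,0,0,0.082,-0.002,0,1],[0,0,0,0.09,0.002,0,1],[0,0,0,0.098,0.006,0,1],[0,0,0,0.105,0.01,0,1]]]'

```text
clock: 4.25
position: [0.5223, -0.0363, 0.3174]
eef_rot: [-0.707, 0.019, -0.019, 0.707]
contact_force: [-0.5, 1.7, 1.7]
width: -0.0
```

Run:
```python
from h import *
p,Q,s=pose(); print(p,s["contact_force"])
im,W=snap("scene","s3.png")
for t in ["case","lid_hinge","lid_edge","hasp_tab","staple"]:
        print(t,[(w(W,d["xyz"]).round(3).tolist(),round(d["p"],2)) for d in nets.spot_point(t,"scene")[:2]])
```

```text
[ 0.52227911 -0.03625706  0.31743344] [-0.45259631  1.67950539  1.72706905]
case [([0.541, 0.052, 0.023], 0.82)]
lid_hinge [([0.456, 0.053, 0.123], 0.57)]
lid_edge [([0.547, 0.049, 0.267], 0.82)]
hasp_tab [([0.532, 0.051, 0.332], 0.63)]
staple [([0.561, 0.443, 0.02], 0.54)]
```

View pics/s3.png

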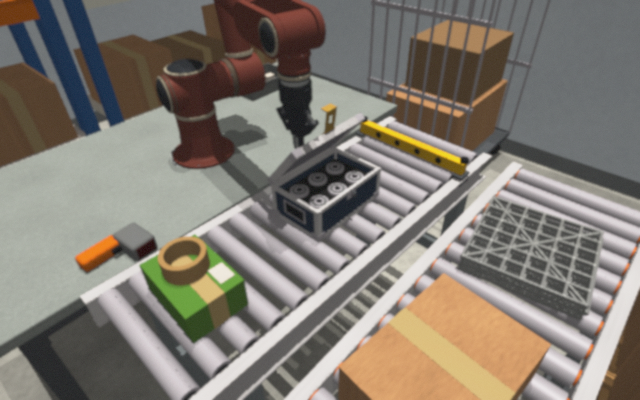

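Call:
carry_out --deltas '[[[0,0,0,0.01,0.0075,0,1],[0,0,0,0.02,0.0155,0,1],[0,0,0,0.029,0.0245,0,1],[0,0,0,0.038,0.034,0,1],[0,0,0,0.045,0.0445,0,1],[0,0,0,0.0515,0.0555,0,1],[0,0,0,0.057,0.067,0,1],[0,0,0,0.061,0.079,0,1],[0,0,0,0.063,0.087,0,1],[0,0,0,0.064,0.091,0,1]]]'

```text
clock: 5.55
position: [0.5852, -0.0396, 0.2253]
eef_rot: [-0.707, 0.02, -0.018, 0.707]
contact_force: [0.7, -0.1, -0.6]
width: 0.0001
```

Call:
carry_out --deltas '[[[0,0,0,0.001,0.003,0,1],[0,0,0,0.001,0.006,0,1],[0,0,0,0.002,0.008,0,1],[0,0,0,0.002,0.01,0,1],[0,0,0,0.002,0.012,0,1],[0,0,0,0.002,0.014,0,1],[0,0,0,0.002,0.015,0,1],[0,0,0,0.002,0.015,0,1],[0,0,0,0.002,0.015,0,1],[0,0,0,0.002,0.015,0,1]]]'

```text
clock: 6.55
position: [0.5876, -0.0398, 0.2125]
eef_rot: [0.707, -0.019, 0.019, -0.707]
contact_force: [-3.4, -0.4, 5.9]
width: -0.0003
```

Run:
```python
from h import *
p,Q,s=pose(); print(p,s["contact_force"])
im,W=snap("scene","s4.png")
for t in ["case","lid_hinge","lid_edge","hasp_knuckle","hasp_tab","staple"]:
        print(t,[(w(W,d["xyz"]).round(3).tolist(),round(d["p"],2)) for d in nets.spot_point(t,"scene")[:2]])
```

```text
[ 0.58764983 -0.03983891  0.21250533] [-3.37056119 -0.402137    5.93507842]
case [([0.541, 0.047, 0.021], 0.81)]
lid_hinge [([0.456, 0.057, 0.123], 0.77)]
lid_edge [([0.626, 0.047, 0.141], 0.64)]
hasp_knuckle [([0.628, 0.048, 0.141], 0.44), ([0.627, 0.045, 0.143], 0.25)]
hasp_tab [([0.671, 0.048, 0.189], 0.74)]
staple [([0.642, 0.048, 0.11], 0.59), ([0.456, 0.054, 0.124], 0.51)]
```

View pics/s4.png

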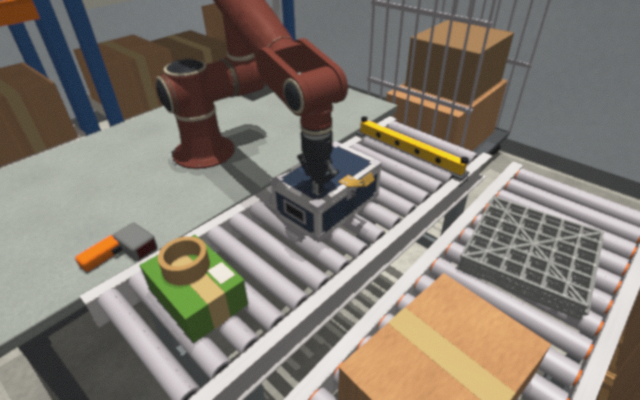

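Call:
carry_out --deltas '[[[0,0,0,0,-0.03,0,1],[0,0,0,0,-0.06,0,1],[0,0,0,0.01,-0.08,0.01,1],[0,0,0,0.03,-0.08,0.03,1],[0,0,0,0.05,-0.08,0.05,1],[0,0,0,0.07,-0.08,0.07,1],[0,0,0,0.085,-0.08,0.085,1],[0,0,0,0.094,-0.08,0.093,1],[0,0,0,0.094,-0.08,0.093,1],[0,0,0,0.094,-0.08,0.093,1]]]'

```text
clock: 7.9
position: [0.6861, 0.0476, 0.2913]
eef_rot: [0.707, -0.019, 0.019, -0.707]
contact_force: [0.2, -0.4, -0.6]
width: 0.0003
```

Run:
```python
from h import *
p,Q,s=pose(); print(p,s["contact_force"])
im,W=snap("wrist","w5.png")
for t in ["hasp_knuckle","hasp_tab","staple","lid_edge"]:
        print(t,[(w(W,d["xyz"]).round(3).tolist(),round(d["p"],2)) for d in nets.spot_point(t,"wrist")[:2]])
```

```text
[0.68610619 0.04762285 0.29134826] [ 0.24306024 -0.38841316 -0.64638927]
hasp_knuckle [([0.632, 0.045, 0.138], 0.62)]
hasp_tab [([0.673, 0.045, 0.191], 0.88)]
staple [([0.64, 0.043, 0.11], 0.76)]
lid_edge [([0.623, 0.049, 0.141], 0.72)]
```

View pics/w5.png

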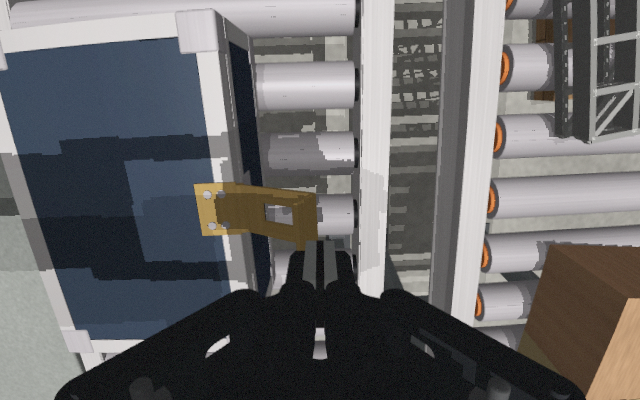

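Call:
carry_out --deltas '[[[0,0,0,-0.004,0.012,0,1],[0,0,0,-0.004,0.024,0,1],[0,0,0,-0.003,0.036,0,1],[0,0,0,-0.002,0.048,0,1],[0,0,0,0,0.06,0,1],[0,0,0,0.002,0.072,0,1],[0,0,0,0.003,0.083,0,1],[0,0,0,0.003,0.094,0,1],[0,0,0,0.003,0.104,0,1],[0,0,0,0.003,0.112,0,1]]]'

```text
clock: 9.15
position: [0.688, 0.048, 0.1775]
eef_rot: [-0.707, 0.021, -0.017, 0.707]
contact_force: [0.4, -0.5, 0.9]
width: -0.0
```

Run:
```python
from h import *
p,Q,s=pose(); print(p,s["contact_force"])
im,W=snap("wrist","w6.png")
for t in ["hasp_knuckle","hasp_tab","staple","lid_edge"]:
        print(t,[(w(W,d["xyz"]).round(3).tolist(),round(d["p"],2)) for d in nets.spot_point(t,"wrist")[:2]])
im,W=snap("scene","s6.png")
for t in ["case","hasp_knuckle","hasp_tab","staple","lid_edge"]:
        print(t,[(w(W,d["xyz"]).round(3).tolist(),round(d["p"],2)) for d in nets.spot_point(t,"scene")[:2]])
a=cv2.imread("pics/s6.png")[120:260,240:440]; cv2.imwrite("pics/s6c.png",cv2.resize(a,None,fx=4,fy=4)[:600])
```

```text
[0.68802533 0.04797171 0.17749861] [ 0.42012378 -0.54631253  0.9028662 ]
hasp_knuckle [([0.618, 0.047, 0.141], 0.74)]
hasp_tab [([0.677, 0.045, 0.116], 0.84)]
staple [([0.629, 0.046, 0.11], 0.9)]
lid_edge [([0.615, 0.05, 0.141], 0.75), ([0.627, 0.045, 0.111], 0.55)]
case [([0.527, 0.047, 0.021], 0.6)]
hasp_knuckle [([0.621, 0.048, 0.14], 0.82), ([0.531, 0.05, 0.022], 0.66)]
hasp_tab [([0.675, 0.049, 0.112], 0.61)]
staple [([0.632, 0.049, 0.111], 0.62)]
lid_edge [([0.614, 0.048, 0.143], 0.73), ([0.56, 0.444, 0.025], 0.51)]
```

View pics/s6c.png

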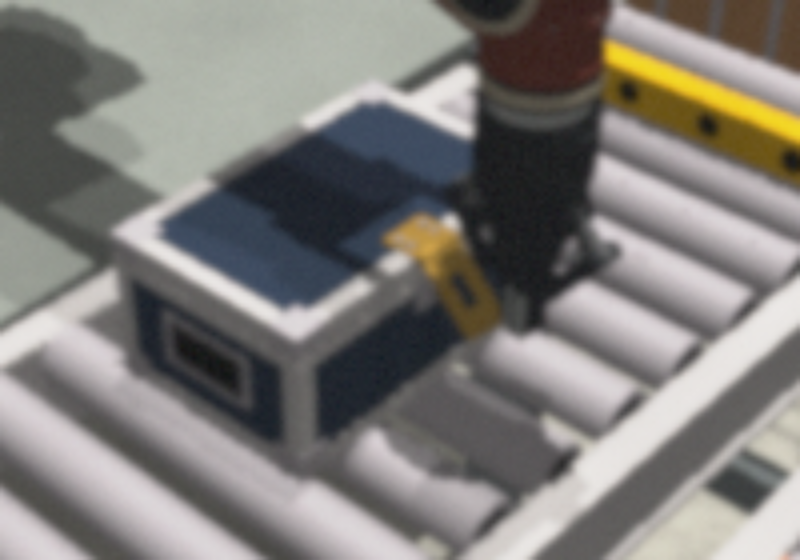

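View pics/w6.png

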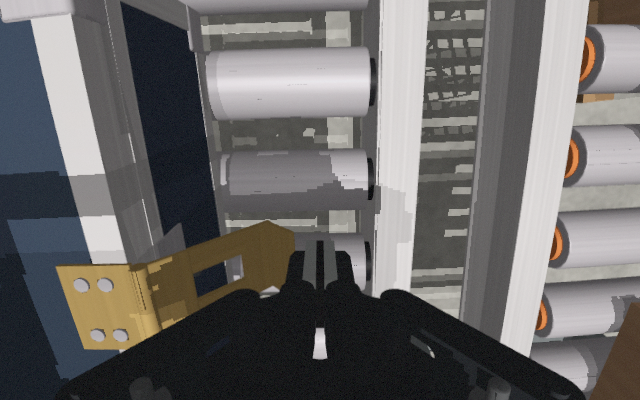

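Call:
carry_out --deltas '[[[0,0,0,0.005,-0.02,0,1],[0,0,0,0.03,-0.03,0,1],[0,0,7,0.055,-0.03,0,1],[0,0,14,0.072,-0.03,0,1],[0,0,21,0.072,-0.03,0,1],[0,0,28,0.072,-0.03,0.002,1],[0,0,35,0.072,-0.03,0.003,1],[0,0,42,0.072,-0.027,0.003,1],[0,0,45,0.072,-0.0225,0.003,1],[0,0,45,0.072,-0.0225,0.003,1]]]'

```text
clock: 10.7
position: [0.7614, 0.0468, 0.1991]
eef_rot: [-0.645, 0.289, 0.254, 0.66]
contact_force: [-0.2, 0.4, 0.2]
width: -0.0003
```

Run:
```python
from h import *
p,Q,s=pose(); print(p,Q.as_matrix().round(2).tolist(),s["contact_force"],s["q"].round(2))
im,W=snap("wrist","w7.png")
for t in ["hasp_knuckle","hasp_tab","staple","lid_edge"]:
        print(t,[(w(W,d["xyz"]).round(3).tolist(),round(d["p"],2)) for d in nets.spot_point(t,"wrist")[:2]])
im,W=snap("scene","s7.png")
for t in ["case","hasp_knuckle","hasp_tab","staple","lid_edge"]:
        print(t,[(w(W,d["xyz"]).round(3).tolist(),round(d["p"],2)) for d in nets.spot_point(t,"scene")[:2]])
a=cv2.imread("pics/s7.png")[100:250,260:460]; cv2.imwrite("pics/s7c.png",cv2.resize(a,None,fx=4,fy=4)[:600])
```

```text
[0.76140933 0.04682653 0.19912817] [[0.7, -0.71, 0.05], [-0.04, 0.04, 1.0], [-0.71, -0.7, -0.0]] [-0.19328657  0.38741567  0.18562904] [-0.04  0.83  0.88  0.01  2.22  0.02]
hasp_knuckle [([0.621, 0.047, 0.138], 0.85)]
hasp_tab [([0.677, 0.045, 0.112], 0.77)]
staple [([0.626, 0.044, 0.111], 0.84)]
lid_edge [([0.612, 0.051, 0.141], 0.83)]
case [([0.531, 0.05, 0.019], 0.73)]
hasp_knuckle [([0.618, 0.049, 0.141], 0.63)]
hasp_tab [([0.672, 0.045, 0.112], 0.66), ([0.622, 0.048, 0.142], 0.58)]
staple [([0.632, 0.05, 0.109], 0.58)]
lid_edge [([0.617, 0.048, 0.144], 0.86)]
```

View pics/s7c.png

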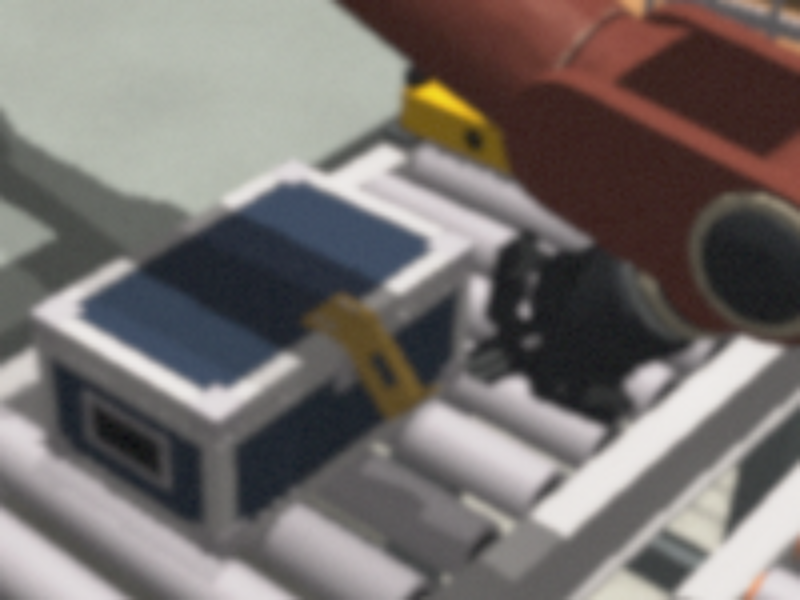

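View pics/w7.png

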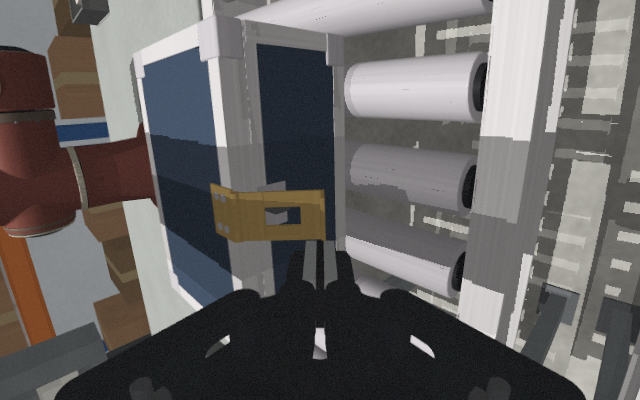

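Call:
carry_out --deltas '[[[0,0,0,0.004,0.015,0,1],[0,0,0,0.004,0.03,0,1],[0,0,0,0.004,0.04,0,1],[0,0,0,0.004,0.048,0,1],[0,0,0,0.004,0.055,0,1],[0,0,0,0.004,0.062,0,1],[0,0,0,0.004,0.069,0,1],[0,0,0,0.004,0.076,0,1],[0,0,0,0.004,0.083,0,1],[0,0,0,0.004,0.088,0,1]]]'

```text
clock: 12.25
position: [0.7016, 0.0501, 0.1371]
eef_rot: [-0.646, 0.288, 0.253, 0.66]
contact_force: [-0.9, -0.7, 2.6]
width: -0.0002
```

Run:
```python
from h import *
p,Q,s=pose(); print(p,s["contact_force"])
im,W=snap("wrist","w8.png")
for t in ["hasp_knuckle","hasp_tab","staple","lid_edge"]:
        print(t,[(w(W,d["xyz"]).round(3).tolist(),round(d["p"],2)) for d in nets.spot_point(t,"wrist")[:2]])
im,W=snap("scene","s8.png")
for t in ["case","hasp_knuckle","hasp_tab","staple","lid_edge"]:
        print(t,[(w(W,d["xyz"]).round(3).tolist(),round(d["p"],2)) for d in nets.spot_point(t,"scene")[:2]])
```

```text
[0.7015549  0.05013972 0.13709627] [-0.94348047 -0.71861987  2.58486008]
hasp_knuckle [([0.618, 0.047, 0.14], 0.57)]
hasp_tab []
staple [([0.627, 0.044, 0.111], 0.9)]
lid_edge [([0.611, 0.05, 0.139], 0.68)]
case [([0.53, 0.047, 0.02], 0.66)]
hasp_knuckle [([0.62, 0.046, 0.139], 0.61)]
hasp_tab [([0.646, 0.048, 0.085], 0.65)]
staple [([0.632, 0.048, 0.112], 0.62)]
lid_edge []
```

View pics/w8.png

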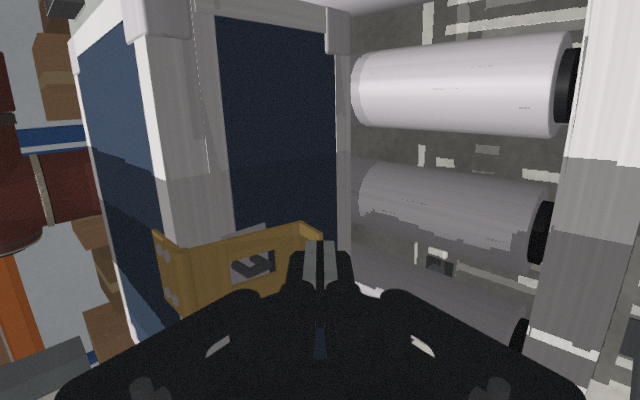

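Call:
carry_out --deltas '[[[0,0,0,0,0.003,0,1],[0,0,0,-0.001,0.005,0,1],[0,0,0,-0.002,0.007,0,1],[0,0,0,-0.003,0.009,0,1],[0,0,0,-0.004,0.011,0,1],[0,0,0,-0.005,0.012,0,1],[0,0,0,-0.005,0.012,0,1],[0,0,0,-0.005,0.012,0,1],[0,0,0,-0.005,0.012,0,1],[0,0,0,-0.005,0.012,0,1]]]'

```text
clock: 13.8
position: [0.6902, 0.0508, 0.1324]
eef_rot: [-0.646, 0.288, 0.253, 0.66]
contact_force: [-0.4, 0.2, 0.0]
width: 0.0001
```

```bash
cat > look.py <<'E'
from h import *
import sys
n=sys.argv[1]
p,Q,s=pose(); print(p,s["contact_force"],s["clock"])
im,W=snap("wrist","w%s.png"%n)
for t in ["hasp_knuckle","hasp_tab","staple","lid_edge"]:
        print(t,[(w(W,d["xyz"]).round(3).tolist(),round(d["p"],2)) for d in nets.spot_point(t,"wrist")[:2]])
im,W=snap("scene","s%s.png"%n)
for t in ["case","lid_hinge","hasp_knuckle","hasp_tab","staple","lid_edge"]:
        print(t,[(w(W,d["xyz"]).round(3).tolist(),round(d["p"],2)) for d in nets.spot_point(t,"scene")[:2]])
E
python3 look.py 9
```

```text
[0.69018152 0.05080487 0.1323634 ] [-0.39251947  0.2232985   0.03236697] 13.8
hasp_knuckle [([0.616, 0.045, 0.139], 0.87)]
hasp_tab []
staple [([0.629, 0.042, 0.108], 0.63)]
lid_edge [([0.614, 0.052, 0.141], 0.72)]
case [([0.636, 0.05, 0.109], 0.74), ([0.53, 0.049, 0.02], 0.66)]
lid_hinge [([0.444, 0.054, 0.12], 0.61)]
hasp_knuckle [([0.539, -0.393, 0.021], 0.64), ([0.618, 0.049, 0.142], 0.62)]
hasp_tab [([0.637, 0.047, 0.081], 0.69)]
staple [([0.633, 0.046, 0.113], 0.74)]
lid_edge [([0.614, 0.045, 0.143], 0.81)]
```

View pics/w9.png

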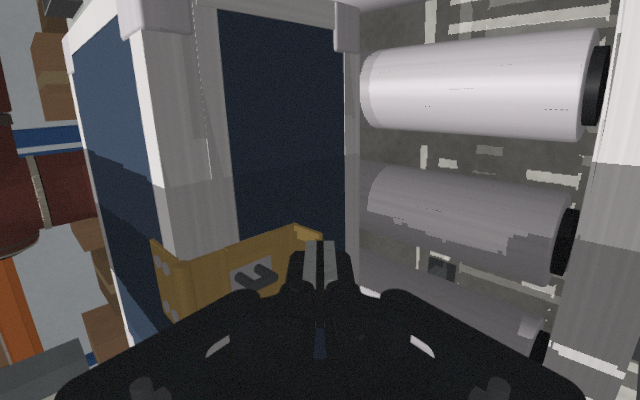

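Call:
carry_out --deltas '[[[0,0,0,-0.001,0.001,0,1],[0,0,0,-0.0015,0.0015,0,1],[0,0,0,-0.002,0.002,0,1],[0,0,0,-0.0025,0.0025,0,1],[0,0,0,-0.003,0.003,0,1],[0,0,0,-0.0035,0.0035,0,1],[0,0,0,-0.004,0.004,0,1],[0,0,0,-0.004,0.004,0,1],[0,0,0,-0.004,0.004,0,1],[0,0,0,-0.004,0.004,0,1]]]'

```text
clock: 15.4
position: [0.6846, 0.0511, 0.1327]
eef_rot: [-0.646, 0.288, 0.253, 0.66]
contact_force: [5.8, -0.5, 2.7]
width: -0.0002
```

```bash
python3 look.py 10
```

```text
[0.68456513 0.05112049 0.13266259] [ 5.81546553 -0.47527394  2.73686255] 15.4
hasp_knuckle [([0.613, 0.044, 0.14], 0.56)]
hasp_tab []
staple [([0.625, 0.046, 0.112], 0.56), ([0.609, 0.05, 0.14], 0.33)]
lid_edge [([0.609, 0.049, 0.138], 0.87)]
case [([0.526, 0.047, 0.019], 0.82)]
lid_hinge [([0.443, 0.055, 0.123], 0.68)]
hasp_knuckle [([0.612, 0.044, 0.143], 0.49)]
hasp_tab [([0.63, 0.049, 0.077], 0.62), ([0.631, 0.05, 0.114], 0.15)]
staple [([0.629, 0.051, 0.11], 0.63)]
lid_edge [([0.615, 0.047, 0.141], 0.9)]
```

View pics/w10.png

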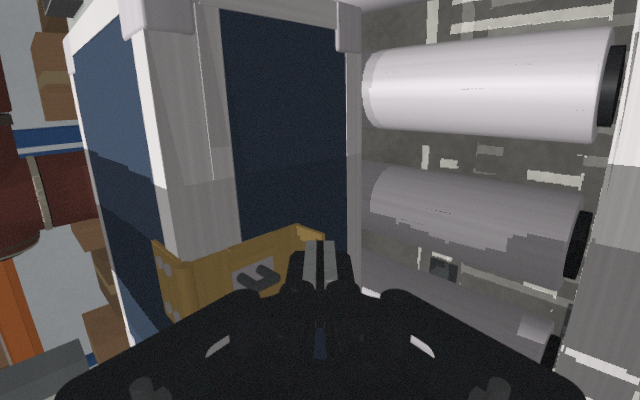

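Call:
carry_out --deltas '[[[0,0,0,0,-0.01,0,1],[0,0,0,0,-0.03,0,1],[0,0,0,0,-0.06,0,1],[0,0,-6,0,-0.09,0,1],[0,0,-13,0,-0.11,0,1],[0,0,-20,-0.01,-0.12,0,1],[0,0,-27,-0.03,-0.14,0,1],[0,0,-34,-0.05,-0.16,0,1],[0,0,-41,-0.07,-0.17,0,1],[0,0,-45,-0.08,-0.18,0,1]]]'

```text
clock: 17.0
position: [0.7543, 0.0476, 0.3186]
eef_rot: [0.707, -0.017, 0.02, -0.707]
contact_force: [0.5, 0.9, 0.9]
width: -0.0001
```

```bash
python3 look.py 11
python3 - <<'E'
from h import *
p,Q,s=pose(); print(Q.as_matrix().round(3))
im,W=snap("side","d11.png")
for t in ["case","lid_hinge","stop"]:
        print(t,[(w(W,d["xyz"]).round(3).tolist(),round(d["p"],2)) for d in nets.spot_point(t,"side")[:2]])
a=cv2.imread("pics/s11.png")[100:250,260:460]; cv2.imwrite("pics/s11c.png",cv2.resize(a,None,fx=4,fy=4)[:600])
E
```

```text
[0.75428806 0.04756212 0.31856486] [0.54560184 0.93081909 0.91811134] 17.0
hasp_knuckle [([0.611, 0.045, 0.136], 0.56)]
hasp_tab [([0.633, 0.047, 0.082], 0.76)]
staple [([0.623, 0.045, 0.112], 0.86)]
lid_edge [([0.608, 0.049, 0.139], 0.77)]
case [([0.528, 0.049, 0.027], 0.59)]
lid_hinge [([0.443, 0.054, 0.122], 0.62)]
hasp_knuckle [([0.618, 0.047, 0.141], 0.66)]
hasp_tab [([0.632, 0.048, 0.076], 0.65)]
staple [([0.631, 0.05, 0.112], 0.8)]
lid_edge [([0.614, 0.048, 0.141], 0.56), ([0.629, 0.049, 0.08], 0.53)]
[[ 0.999 -0.002  0.054]
 [-0.054  0.     0.999]
 [-0.002 -1.     0.   ]]
case [([0.527, 0.05, 0.022], 0.62)]
lid_hinge [([0.442, 0.052, 0.115], 0.83)]
stop [([0.564, 0.446, 0.021], 0.88)]
```

View pics/s11c.png

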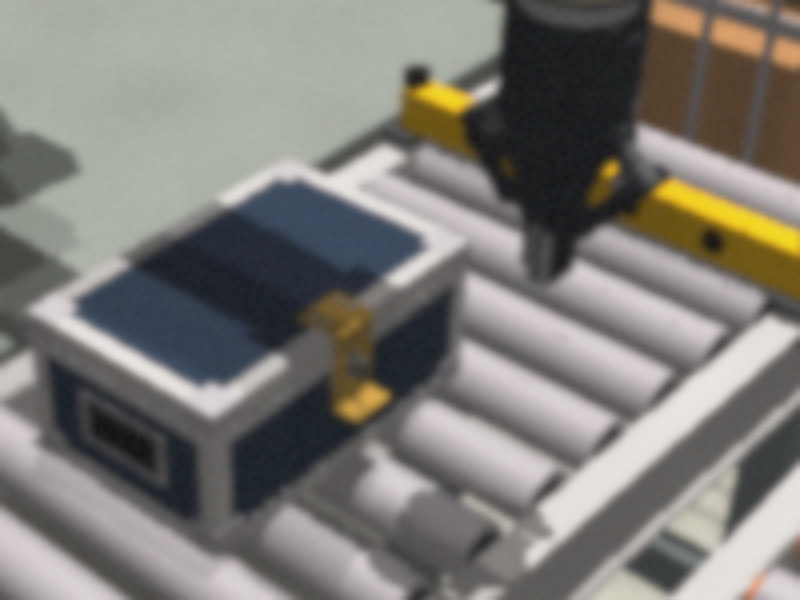

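View pics/w11.png

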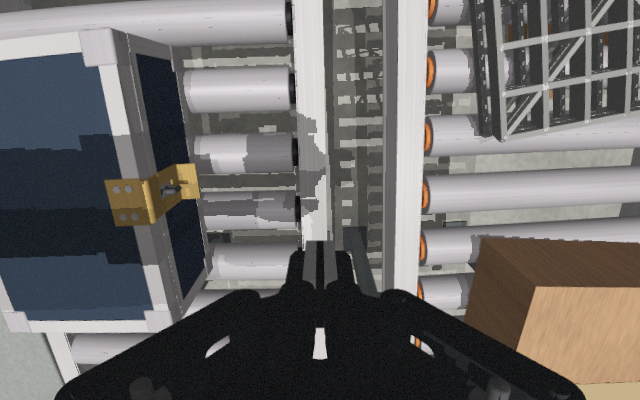

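Call:
carry_out --deltas '[[[0,0,0,-0.025,0,-0.022,0.4],[0,0,0,-0.05,0,-0.045,0.4],[0,0,0,-0.075,0,-0.07,0.4],[0,0,0,-0.1,0,-0.095,0.4],[0,0,0,-0.13,0,-0.12,0.4],[0,0,0,-0.155,0,-0.145,0.4],[0,0,0,-0.18,0,-0.17,0.4],[0,0,0,-0.205,0,-0.19,0.4],[0,0,0,-0.22,0,-0.207,0.4],[0,0,0,-0.223,0,-0.21,0.4]]]'

```text
clock: 18.8
position: [0.5199, -0.1517, 0.3167]
eef_rot: [0.707, -0.02, 0.02, -0.707]
contact_force: [0.6, 0.2, 0.6]
width: 0.0515
```

Call:
carry_out --deltas '[[[0,0,0,0,0.02,0,0.4],[0,0,0,0,0.04,0,0.4],[0,0,0,0,0.06,0,0.4],[0,0,0,0,0.08,0,0.4],[0,0,0,0,0.1,0,0.4],[0,0,0,0,0.12,0,0.4],[0,0,0,0,0.14,0,0.4],[0,0,0,0,0.155,0,0.4],[0,0,0,0,0.165,0,0.4],[0,0,0,0,0.165,0,0.4]]]'

```text
clock: 19.8
position: [0.5206, -0.1499, 0.1497]
eef_rot: [-0.706, 0.02, -0.018, 0.707]
contact_force: [-0.6, 0.9, 0.5]
width: 0.0513
```

```bash
python3 look.py 12
```

```text
[ 0.52062027 -0.14991633  0.1497196 ] [-0.6392628   0.86473636  0.48656428] 19.8
hasp_knuckle []
hasp_tab []
staple []
lid_edge []
case [([0.526, 0.048, 0.021], 0.74)]
lid_hinge [([0.443, 0.055, 0.125], 0.58)]
hasp_knuckle [([0.615, 0.046, 0.142], 0.64), ([0.442, 0.055, 0.124], 0.53)]
hasp_tab [([0.617, 0.045, 0.139], 0.7), ([0.632, 0.048, 0.082], 0.57)]
staple [([0.629, 0.047, 0.108], 0.63)]
lid_edge [([0.609, 0.044, 0.141], 0.56)]
```

View pics/s12.png

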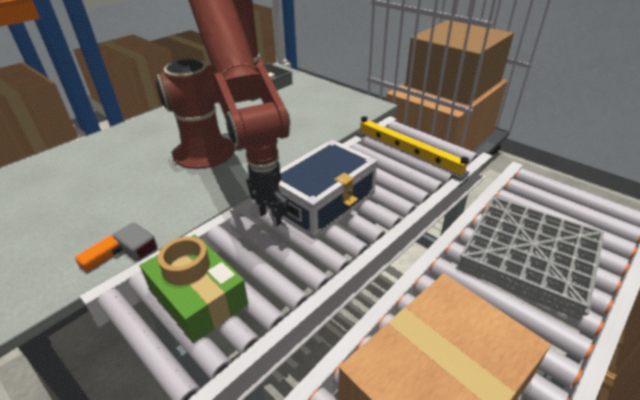

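View pics/w12.png

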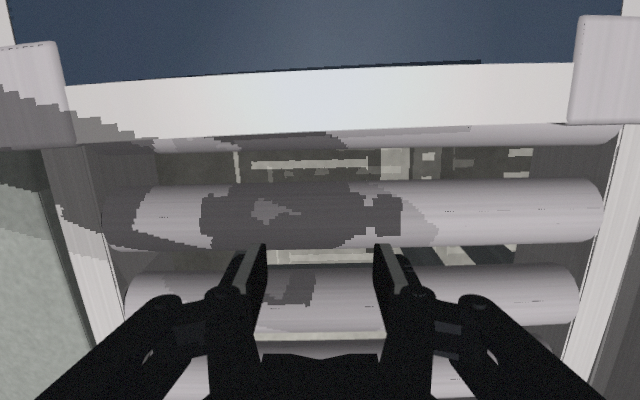

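Call:
carry_out --deltas '[[[0,0,0,0,0,0.015,0.4],[0,0,0,0,0,0.03,0.4],[0,0,0,0,0,0.04,0.4],[0,0,0,0,0,0.046,0.4],[0,0,0,0,0,0.05,0.4],[0,0,0,0,0,0.054,0.4],[0,0,0,0,0,0.058,0.4],[0,0,0,0,0,0.062,0.4],[0,0,0,0,0,0.067,0.4],[0,0,0,0,0,0.072,0.4]]]'

```text
clock: 21.4
position: [0.525, -0.0783, 0.1512]
eef_rot: [-0.707, 0.019, -0.019, 0.707]
contact_force: [0.1, 0.2, 1.3]
width: 0.0515
```

Call:
carry_out --deltas '[[[0,0,0,0,0,0.006,0.4],[0,0,0,0,0,0.013,0.4],[0,0,0,0,0,0.021,0.4],[0,0,0,0,0,0.029,0.4],[0,0,0,0,0,0.037,0.4],[0,0,0,0,0,0.045,0.4],[0,0,0,0,0,0.053,0.4],[0,0,0,0,0,0.06,0.4],[0,0,0,0,0,0.066,0.4],[0,0,0,0,0,0.07,0.4]]]'

```text
clock: 22.4
position: [0.5289, -0.0079, 0.1513]
eef_rot: [-0.707, 0.019, -0.019, 0.707]
contact_force: [0.1, 0.4, 0.8]
width: 0.0511
```

```bash
python3 look.py 13
```

```text
[ 0.52889228 -0.00790576  0.1512898 ] [0.09742735 0.3629222  0.84949848] 22.4
hasp_knuckle []
hasp_tab []
staple []
lid_edge []
case [([0.529, 0.137, 0.024], 0.68)]
lid_hinge [([0.445, 0.144, 0.122], 0.93), ([0.633, 0.138, 0.08], 0.17)]
hasp_knuckle [([0.619, 0.139, 0.141], 0.76)]
hasp_tab [([0.633, 0.14, 0.078], 0.56)]
staple [([0.634, 0.14, 0.113], 0.77)]
lid_edge [([0.617, 0.139, 0.14], 0.88), ([0.638, 0.139, 0.078], 0.6)]
```

View pics/s13.png

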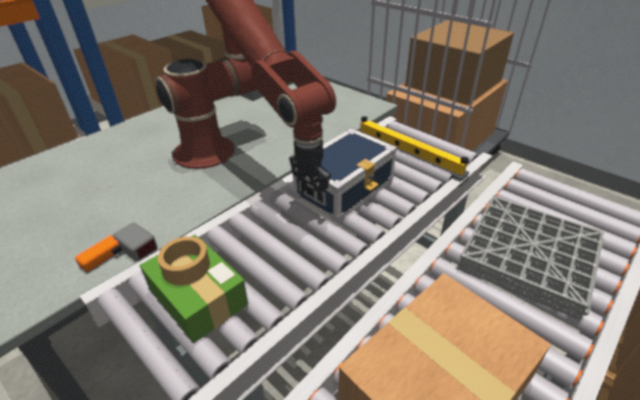

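View pics/w13.png

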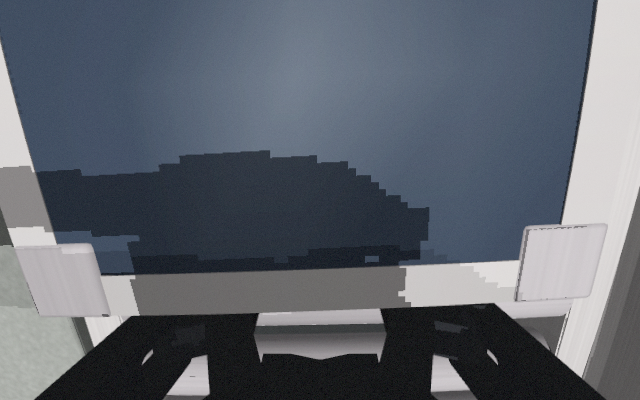

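Call:
carry_out --deltas '[[[0,0,0,0,0,0.006,0.4],[0,0,0,0,0,0.014,0.4],[0,0,0,0,0,0.023,0.4],[0,0,0,0,0,0.032,0.4],[0,0,0,0,0,0.041,0.4],[0,0,0,0,0,0.05,0.4],[0,0,0,0,0,0.059,0.4],[0,0,0,0,0,0.068,0.4],[0,0,0,0,0,0.077,0.4],[0,0,0,0,0,0.086,0.4]]]'

```text
clock: 24.0
position: [0.5334, 0.0781, 0.1512]
eef_rot: [-0.707, 0.019, -0.019, 0.707]
contact_force: [-0.3, -1.2, 0.4]
width: 0.0509
```

Call:
carry_out --deltas '[[[0,0,0,0,0,0.008,0.4],[0,0,0,0,0,0.016,0.4],[0,0,0,0,0,0.024,0.4],[0,0,0,0,0,0.031,0.4],[0,0,0,0,0,0.037,0.4],[0,0,0,0,0,0.043,0.4],[0,0,0,0,0,0.048,0.4],[0,0,0,0,0,0.053,0.4],[0,0,0,0,0,0.057,0.4],[0,0,0,0,0,0.06,0.4]]]'

```text
clock: 25.0
position: [0.5367, 0.1376, 0.1513]
eef_rot: [-0.707, 0.019, -0.019, 0.707]
contact_force: [-0.9, -1.1, 0.4]
width: 0.0513
```

```bash
python3 look.py 14
```

```text
[0.53669938 0.13756533 0.15130627] [-0.87525122 -1.12813954  0.36301825] 25.0
hasp_knuckle []
hasp_tab []
staple []
lid_edge []
case [([0.533, 0.285, 0.019], 0.7)]
lid_hinge [([0.449, 0.29, 0.123], 0.92)]
hasp_knuckle [([0.624, 0.282, 0.14], 0.6)]
hasp_tab [([0.639, 0.284, 0.077], 0.69), ([0.622, 0.284, 0.141], 0.52)]
staple [([0.635, 0.285, 0.113], 0.72)]
lid_edge [([0.619, 0.284, 0.138], 0.6)]
```

View pics/s14.png

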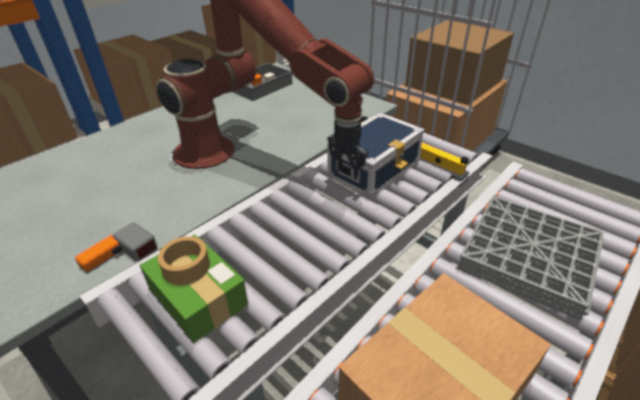

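Call:
carry_out --deltas '[[[0,0,0,0,0,0.002,0.4],[0,0,0,0,0,0.004,0.4],[0,0,0,0,0,0.006,0.4],[0,0,0,0,0,0.008,0.4],[0,0,0,0,0,0.009,0.4],[0,0,0,0,0,0.01,0.4],[0,0,0,0,0,0.011,0.4],[0,0,0,0,0,0.012,0.4],[0,0,0,0,0,0.013,0.4],[0,0,0,0,0,0.013,0.4]]]'

```text
clock: 26.6
position: [0.5374, 0.1503, 0.1513]
eef_rot: [-0.707, 0.019, -0.019, 0.707]
contact_force: [0.1, -0.2, -0.3]
width: 0.0514
```

Call:
carry_out --deltas '[[[0,0,0,0,0,0.001,0.4],[0,0,0,0,0,0.002,0.4],[0,0,0,0,0,0.0025,0.4],[0,0,0,0,0,0.003,0.4],[0,0,0,0,0,0.0035,0.4],[0,0,0,0,0,0.004,0.4],[0,0,0,0,0,0.0045,0.4],[0,0,0,0,0,0.005,0.4],[0,0,0,0,0,0.005,0.4],[0,0,0,0,0,0.005,0.4]]]'

```text
clock: 27.6
position: [0.5368, 0.1535, 0.1507]
eef_rot: [0.708, -0.02, 0.018, -0.705]
contact_force: [-3.3, -8.3, 1.9]
width: 0.0514
```

```bash
python3 look.py 15
```

```text
[0.5368257  0.15347543 0.15068704] [-3.3265727  -8.3201218   1.91726483] 27.6
hasp_knuckle []
hasp_tab []
staple []
lid_edge []
case [([0.532, 0.296, 0.02], 0.55)]
lid_hinge [([0.449, 0.305, 0.121], 0.7)]
hasp_knuckle [([0.626, 0.295, 0.143], 0.5)]
hasp_tab [([0.638, 0.293, 0.08], 0.73)]
staple [([0.635, 0.295, 0.109], 0.83)]
lid_edge []
```

Call:
carry_out --deltas '[[[0,0,0,0,0,0.0005,0.4],[0,0,0,0,0,0.001,0.4],[0,0,0,0,0,0.0015,0.4],[0,0,0,0,0,0.002,0.4],[0,0,0,0,0,0.002,0.4],[0,0,0,0,0,0.002,0.4],[0,0,0,0,0,0.002,0.4],[0,0,0,0,0,0.002,0.4],[0,0,0,0,0,0.002,0.4],[0,0,0,0,0,0.002,0.4]]]'

```text
clock: 29.2
position: [0.5369, 0.1538, 0.1507]
eef_rot: [0.71, -0.019, 0.017, -0.704]
contact_force: [-5.0, -17.5, 3.4]
width: 0.0512
```

```bash
python3 look.py 16;python3 - <<'E'
from h import *
for c in("scene","side"):
  im,W=snap(c,c+"16.png")
  for t in ["case","lid_hinge","staple","stop"]:
        print(t,[(w(W,d["xyz"]).round(3).tolist(),round(d["p"],2)) for d in nets.spot_point(t,c)[:2]])
a=cv2.imread("pics/scene16.png")[90:220,310:510]; cv2.imwrite("pics/s16c.png",cv2.resize(a,None,fx=4,fy=4))
a=cv2.imread("pics/side16.png")[200:350,130:330]; cv2.imwrite("pics/d16c.png",cv2.resize(a,None,fx=4,fy=4))
E
```

```text
[0.5368779  0.15377859 0.15068137] [ -4.95350872 -17.52162065   3.437008  ] 29.2
hasp_knuckle []
hasp_tab []
staple []
lid_edge []
case [([0.533, 0.297, 0.018], 0.82)]
lid_hinge [([0.451, 0.306, 0.124], 0.73)]
hasp_knuckle [([0.625, 0.297, 0.144], 0.58)]
hasp_tab [([0.638, 0.293, 0.081], 0.72), ([0.617, 0.294, 0.143], 0.58)]
staple [([0.553, 0.024, 0.003], 0.72), ([0.639, 0.295, 0.109], 0.56)]
lid_edge [([0.618, 0.293, 0.141], 0.88)]
case [([0.532, 0.297, 0.02], 0.84)]
lid_hinge [([0.45, 0.307, 0.123], 0.66)]
staple [([0.636, 0.294, 0.113], 0.7)]
stop []
case [([0.533, 0.298, 0.023], 0.72)]
lid_hinge [([0.45, 0.303, 0.118], 0.78)]
staple [([0.637, 0.295, 0.11], 0.73), ([0.52, -0.39, 0.1], 0.6)]
stop [([0.567, 0.445, 0.023], 0.81)]
```

View pics/s16c.png

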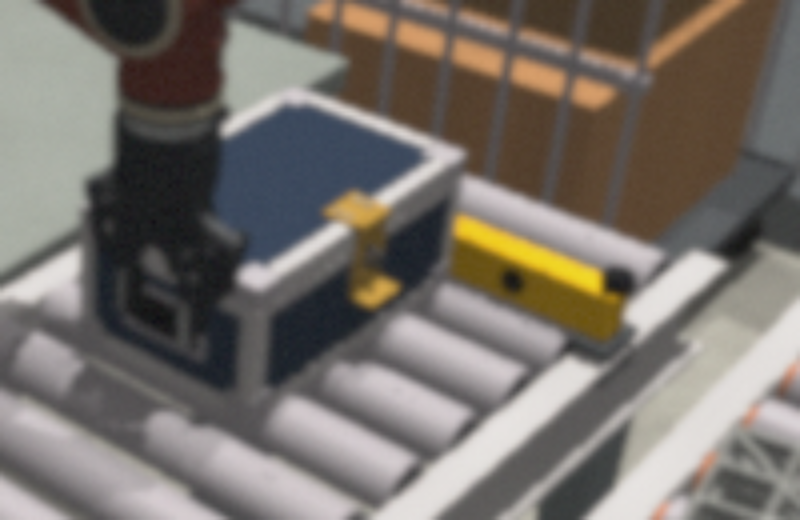

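View pics/d16c.png

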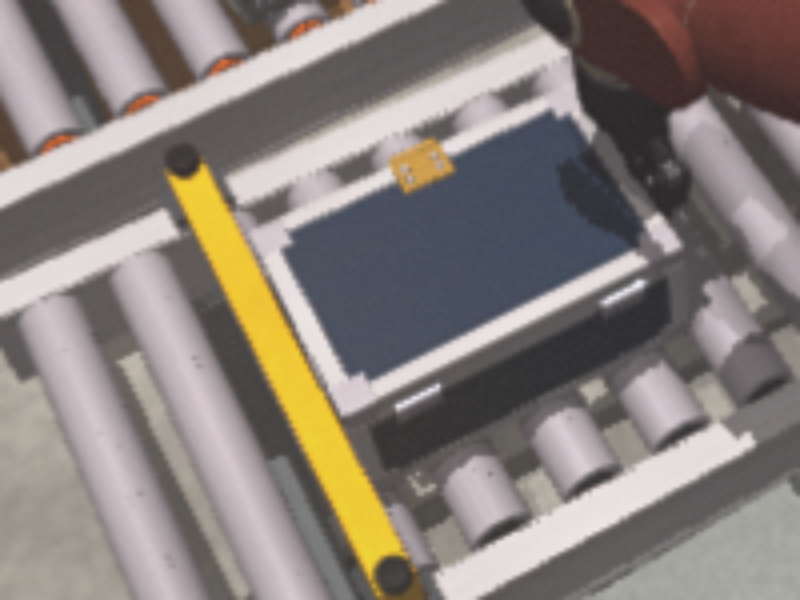

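Call:
carry_out --deltas '[[[0,0,0,0,0,-0.002,0.4],[0,0,0,0,0,-0.004,0.4],[0,0,0,0,0,-0.008,0.4],[0,0,0,0,0,-0.015,0.4],[0,0,0,0,0,-0.03,0.4],[0,0,0,0,0,-0.05,0.4],[0,0,0,0,-0.02,-0.07,0.4],[0,0,0,0,-0.05,-0.08,0.4],[0,0,0,0,-0.08,-0.09,0.4],[0,0,0,0,-0.1,-0.1,0.4]]]'

```text
clock: 31.3
position: [0.5328, 0.056, 0.2539]
eef_rot: [0.707, -0.018, 0.02, -0.707]
contact_force: [0.2, 0.4, 0.2]
width: 0.0508
```

```bash
python3 look.py 17;python3 - <<'E'
from h import *
for c in("scene","side"):
  im,W=snap(c,c+"17.png")
  for t in ["case","stop","carton","tape"]:
        print(t,[(w(W,d["xyz"]).round(3).tolist(),round(d["p"],2)) for d in nets.spot_point(t,c)[:2]])
a=cv2.imread("pics/scene17.png")[90:220,310:510]; b=cv2.imread("pics/side17.png")[200:330,130:330]; cv2.imwrite("pics/x17c.png",cv2.resize(np.hstack([a,b]),None,fx=2,fy=2,interpolation=cv2.INTER_CUBIC))
E
```

```text
[0.53280566 0.05595299 0.25385133] [0.20983546 0.3573342  0.21541297] 31.3
hasp_knuckle []
hasp_tab []
staple []
lid_edge []
case [([0.534, 0.296, 0.021], 0.63)]
lid_hinge [([0.451, 0.303, 0.125], 0.62)]
hasp_knuckle [([0.622, 0.295, 0.141], 0.7)]
hasp_tab [([0.638, 0.294, 0.082], 0.67)]
staple [([0.635, 0.294, 0.111], 0.88)]
lid_edge [([0.618, 0.295, 0.142], 0.68), ([0.45, 0.307, 0.121], 0.29)]
case [([0.534, 0.295, 0.021], 0.91)]
stop []
carton [([0.536, -0.391, 0.022], 0.64), ([0.535, 0.297, 0.023], 0.21)]
tape [([0.521, -0.395, 0.106], 0.61)]
case [([0.533, 0.298, 0.023], 0.63)]
stop [([0.567, 0.444, 0.022], 0.91)]
carton [([0.536, -0.393, 0.019], 0.56), ([0.534, 0.298, 0.021], 0.52)]
tape [([0.518, -0.39, 0.103], 0.59)]
```

View pics/x17c.png

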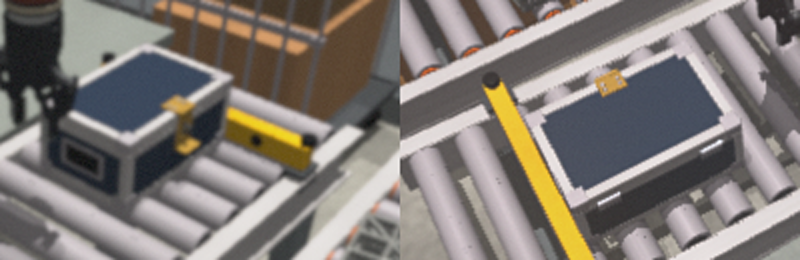

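View pics/scene17.png

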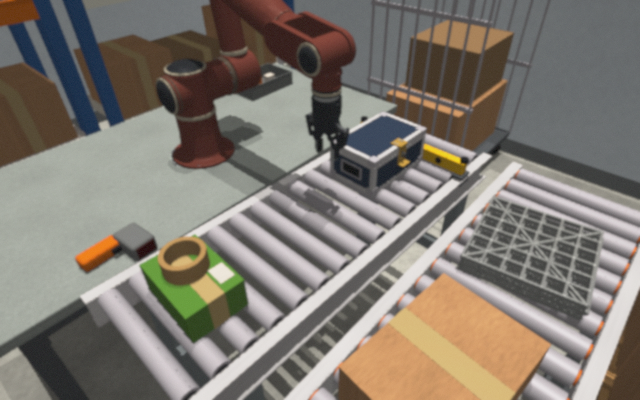

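Run:
```python
import cv2,numpy as np
for n,(r0,r1,c0,c1) in {"side":(215,310,185,290),"scene":(120,190,375,430)}.items():
    a,b=[cv2.cvtColor(cv2.imread(f"pics/{n}{k}.png"),cv2.COLOR_BGR2GRAY).astype(np.float32) for k in(16,17)]
    print(n,cv2.phaseCorrelate(a[r0:r1,c0:c1].copy(),b[r0:r1,c0:c1].copy(),cv2.createHanningWindow((c1-c0,r1-r0),cv2.CV_32F)))
a=cv2.imread("pics/side17.png")[225:320,170:270]; cv2.imwrite("pics/d17z.png",cv2.resize(a,None,fx=6,fy=6,interpolation=cv2.INTER_CUBIC))
```

```text
side ((-0.013516894079657504, 0.004796140547817629), 1.0093080990108443)
scene ((-0.07110198794149625, -0.010241441124740902), 0.9213591541405077)
```

View pics/d17z.png

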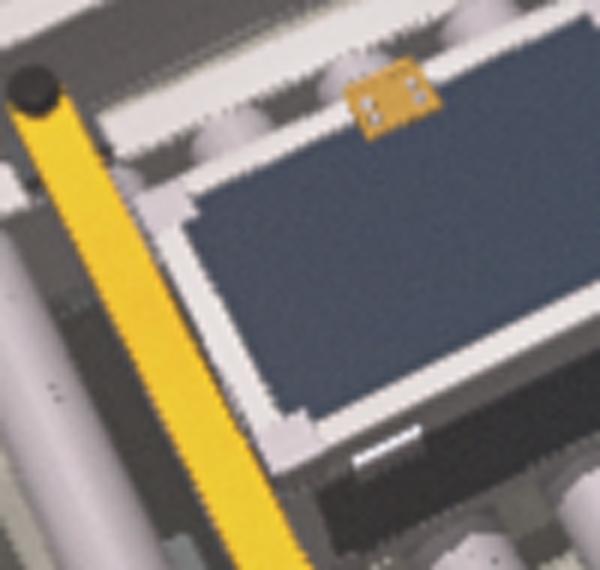

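The case did not move when I let go of it, and its end lies parallel to the bar. I'm handing the job in.

```bash
python3 -c "
from h import *
print(pose()[2]['contact_force']); print(job.finish_job())"
```

```text
[-0.43649765 -0.20321495 -0.31640272]
the job is handed in; nothing more can be done
None
```

I shut the lid and swung the hasp over the staple. Then I pushed the closed case along the rollers to the yellow stop bar, backed the gripper off and handed the job in at about 32 s. No verdict is reported.

**Last checks:**
- **Lid and hasp:** the lid edge was at the closed height, about 0.14 m. The staple showed through the slot, and the strap end was where it should be when flat, within a few mm.
- **Against the stop:** the final push reached about 17.5 N, a little over the suggested 10–15 N. The case did not move when I released it, and its end looked parallel to the bar.
- **Carton and tape:** both read within about 4 mm of where they started.
- **Arm:** clear of everything, with near-zero contact force.

**What disagreed or was off:**
- **Gap at the bar:** the network positions gave a gap of about 5 mm, within their own error of about 4 mm and under the 8 mm limit. The contact force and the pictures say the case is touching.
- **Sideways shift:** the case slid about 13 mm towards the robot while I pressed the hasp. It ended roughly 40 mm off the bar's middle, within the 90 mm allowed.

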